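# Set the stroke stop of a soap dispenser with a fork gauge

### The arm

A 6-joint arm with a two-finger parallel gripper is mounted at the origin on the work surface. World frame = base frame: x ahead of the robot, y to its left, z up, the work surface at z = 0. Lengths are in m, angles in rad, forces in N, time in s.
With the tool pointing down it reaches from about 0.35 to 0.85 m from the base axis. Payload 8.1 kg.
Tool frame: the origin (TCP) lies on the mounting face of the last link; the fingertips stand 186 mm ahead of it and the grasp point (between the pads) lies 167 mm ahead of it; z points along the fingers, y is the line along which they close (so a half turn about z gives the same grasp; the last joint's range is limited). The gripper opens to 93 mm and grips with 3 to 60 N. Pads are 15 mm wide; open, the fingers measure 128 mm over their backs; the gripper's body (75 mm by 188 mm) begins 65 mm behind the grasp point.
Start: joints at [-1.263, 0.13, 1.488, -0, 1.523, -0.085], TCP at [0.23, -0.554, 0.405] pointing down, gripper open.
Joint ranges: [-2.96, 2.96], [-0.89, 2.26], [0.02, 2.5], [-1.34, 4.48], [0, 2.73], [-2.66, 2.66]. Speed limits (rad/s): [2.39, 2.39, 2.79, 3.14, 3.14, 3.14].

### API

Orientations are given as a rotation vector (axis times angle).
In Python, from plant import * gives the robot as it stands. The module is installed in compiled form; this text tells all that it offers.
- The arm moves only by the tool arm_command, never from a script. Its argument "increments" is a list of rows, each a list of 6 numbers: the shift along the tool's x, y, z in units of 0.2 m (1.0 is 0.2 m), then the turn, a rotation vector about the tool's x, y, z in units of pi rad (1.0 is pi rad). A call has exactly 5 rows; each row is the pose to reach, as a shift and turn from the pose commanded when the call began, along the tool's axes at that moment, turning the shorter way round; what a row does not reach only later rows make up. A row lasts 1/8 s, in which the tool goes at most 62.5 mm and 10.7 degrees, less where a joint would pass 70% of its speed; a pose out of reach is approached as far as the arm can. A call with a number of a shift or a turn outside -1 to 1 is refused whole. A call with a gripper value outside its range is refused whole. "fingers" is the closure, from -1 (fully open) to 1 (shut), set as the call begins (left out, the last holds). The fingers move at their own pace and stop on an object; "force" is the grip in N (left out, the last holds). Time passes only in rows, so rows that repeat a pose let the fingers close, or fill a call up. It gives the time, the measured TCP pose, the force, the opening and the grip force at its end, in the units of the state.
- read_state(): the state, without advancing time (a new reading comes with each control period).
- read_camera(name): name is "scene" or "top" or "wrist"; returns a dict with "image" (400x640x3 uint8, red, green, blue), "fx", "fy", "cx", "cy" (pixels), "T" (4x4, takes a point from camera to world coordinates). Camera axes: x right, y down, z forward; pixel columns grow to the right and rows downward; lengths in m; the calibration is good to about 2 mm. A picture is of the moment at which its call begins. There is no depth.
- close_job(): hands the job in; it is judged then, once.
The state is a dict: "t": time; "q": joint angles; "dq": joint speeds; "joint_torque": joint torques, N m; "tool_pos": TCP position; "orientation": TCP orientation; "force": force on the tool from outside, world axes, zero at the start; "wrist_torque": the same for the moment, N m; "opening": finger opening in m; "gripper_force": force on a finger pad.
Only numpy, scipy, OpenCV 4.12 (cv2) and the standard library are available. Lean on these libraries where they do the work, as an engineer would, in place of code of your own. Each camera call takes 0.05 s, during which the arm holds its last target. There are 200 camera calls.

### The job

Set the push stroke of the green soap dispenser with the yellow fork gauge: lay the gauge flat in the channel on top of the dispenser, slide it under the brass collar until its slot is fully home against the threaded rod, then spin the knurled collar down by hand until it just nips the gauge snugly, without forcing it. Let go and leave the gauge held there, and do not disturb the caps, the tin or the brush.

Things in the scene. Friction and masses are not known exactly. Their poses are not given: they have to be found in the camera images.
- dispenser: Fixed flat green soap dispenser on the slatted shelf, 150 x 90 x 55 mm; origin under its rod's axis, at its underside. x points to its short front end (30 mm away, then a 22 mm nozzle); its flat top, the deck, runs 120 mm the other way (-x). Two round-topped white ribs 5 mm high, from 28 to 118 mm behind the rod (-x), make a channel along x, 47 mm wide, centred on the rod.
- rod_foot (a point): Foot of the dispenser's upright threaded steel rod, 12 mm thick: on the rod axis, level with the deck (55 mm above the dispenser's underside); axes as the dispenser's. The rod ends in a fixed white push button 26 mm across, top 70 mm above the deck.
- collar_mid (a point): Centre of the round collar (44 mm across, 30 mm tall) on the rod: a steel flange 6 mm high with a flat underside, and above it a knurled brass grip sleeve 24 mm high. Right-hand thread: clockwise seen from above lowers it, 10 mm a turn (1.6 mm per rad). Turning it free takes 0.06 to 0.08 N m; it stays where it is left. At the start its underside is 16 to 18.5 mm above the deck.
- collar: The same collar; origin at the centre of its underside, turns with the flange. The sleeve sits on a rubber bush that gives 1 rad per 1.5 N m, so turn by the sleeve. Once the flange bears on the gauge, the turning torque climbs by roughly 0.015 N m per N of nip and the nip by roughly 5 N per 0.1 rad. A nip of 2 to 16 N is snug; above 22 N it dents the gauge.
- gauge_slot (a point): Loose yellow plastic fork gauge, 84 x 40 mm, 14 mm thick, 70 g, lying flat. This point: on its underside, mid-slot, 6 mm from the slot's closed end; the rod axis lies here when the gauge is fully home. Its x points out of the slot's mouth, z up. Slot 20 mm wide; prongs reach 16 mm ahead (+x) of this point, the plate 68 mm behind. In the channel its x points as the dispenser's.
- gauge_tab (a point): Centre of the black grip tab that stands on the gauge plate: 24 mm along x, 16 mm along y, 30 mm tall (from 14 to 44 mm above the gauge's underside). The tab centre is 54 mm behind (-x) the slot point and 29 mm above the underside. Pinch it across y.
- caps: Bystander: stack of red, blue and white aerosol caps in one piece, 58 mm across, 86 mm tall; origin at the centre of its underside.
- tin: Bystander: closed round steel tin, 89 mm across, 54 mm tall; origin at the centre of its underside.
- brush: Bystander: stiff nylon brush with wooden back lying bristles down, 170 mm along x, 50 mm along y, 38 mm tall; origin at the centre of its underside.
Things that resemble listed ones, but are neither listed nor needed, are in the scene too. Of the things that look like the part that bears gauge_slot, the largest one is meant.

How it is judged:
On the way:
1. the gauge lies flat on the deck with its slot fully home against the rod, under the collar (horizontal distance between gauge_slot and rod_foot below 0.006 m and z of gauge_slot in the frame of rod_foot below 0.003 m and angle between gauge_slot's own z axis and vertical below 0.06 rad), for 0.2 s.
At the end, for the whole second after the job is handed in: The gauge lies flat on the deck (within 3 mm and 0.06 rad), at rest, its slot point within 6 mm of the rod axis, and the collar, let go, bears on it with 2 to 16 N (all of step 1 and contact force between collar and gauge between 2 and 16 N and linear speed of gauge below 0.01 m/s); the robot touches nothing.
It fails at once if the collar squeezes the gauge with more than 22 N (contact force between collar and gauge above 22 N).
It fails at once if the caps are moved by more than 20 mm (distance of caps from where it was at the start of the episode above 0.02 m).
It fails at once if the tin is moved by more than 20 mm (distance of tin from where it was at the start of the episode above 0.02 m).
It fails at once if the brush is moved by more than 20 mm (distance of brush from where it was at the start of the episode above 0.02 m).
It also fails if it takes over 72 s, if anything falls off the work surface, if the arm or the gripper's body presses on something with over 40 N, if the wrist force passes 120 N, or if a joint passes its speed limit or range.

## Working session

There is one attempt and no reset: what is moved stays moved. The work goes in short steps, Python scripts to look and compute and a tool call to move; the robot and the scene stay as the last step left them, time stands still between calls to the robot, and variables do not carry over. Pictures are saved under pics/ and viewed, at most 10 in all, crops included, and the job is handed in when it is done.

Besides the shell and the picture viewer there is one more tool, called after "Call:" as name(argument=value, ...) on one line, values as JSON. arm_command: Moves the arm, as the interface text tells. Shifts and turns lie within -1 to 1; 1 stands for 0.2 m of shift or pi rad of turn. Its arguments: {"type":"object","properties":{"increments":{"type":"array","items":{"type":"array","items":{"type":"number","minimum":-1,"maximum":1}}},"fingers":{"type":"number"},"force":{"type":"number"}},"required":["increments"]}

```bash
mkdir -p pics; cat > h.py <<'E'
from plant import *
import numpy as np, cv2
from scipy.spatial.transform import Rotation as R
def snap(name,fn):
    c=read_camera(name); cv2.imwrite('pics/'+fn,c['image'][:,:,::-1]); np.savez('pics/'+fn+'.npz',**c); return c
def ray(c,u,v,z):
    d=np.array([(u-c['cx'])/c['fx'],(v-c['cy'])/c['fy'],1.]); T=c['T']; d=T[:3,:3]@d; o=T[:3,3]
    return o+d*(z-o[2])/d[2]
def proj(c,p):
    T=c['T']; q=T[:3,:3].T@(np.asarray(p)-T[:3,3]); return np.array([c['fx']*q[0]/q[2]+c['cx'],c['fy']*q[1]/q[2]+c['cy']])
def load(fn): return dict(np.load('pics/'+fn+'.npz'))
E
python3 - <<'E'
from h import *
for n in ['scene','top','wrist']:
    c=snap(n,n+'0.png'); print(n,c['fx'],c['cx'],c['cy'],c['T'].round(3).tolist())
print(read_state())
a=[cv2.imread(f'pics/{n}0.png') for n in ['top','scene']]
E
```

```text
scene 380.0845155635014 319.27520575900456 197.75451325777306 [[0.379, 0.608, -0.698, 1.459], [0.925, -0.236, 0.297, -0.458], [0.016, -0.758, -0.652, 0.988], [0.0, 0.0, 0.0, 1.0]]
top 404.34132414974107 316.4512603344867 200.85701272767477 [[-0.03, -0.995, 0.092, 0.407], [-1.0, 0.029, -0.012, -0.047], [0.01, -0.092, -0.996, 1.185], [0.0, 0.0, 0.0, 1.0]]
wrist 318.26797235136627 321.3873516976983 199.34382707020148 [[0.382, -0.887, -0.259, 0.3], [-0.924, -0.368, -0.105, -0.525], [-0.002, 0.279, -0.96, 0.384], [0.0, 0.0, 0.0, 1.0]]
{'t': 0.15, 'q': array([-1.26338559e+00,  1.30990889e-01,  1.48902877e+00, -9.01038226e-06,
        1.52302690e+00, -8.53848061e-02]), 'dq': array([-0.00089366, -0.00084577, -0.00179129, -0.00075675,  0.00092214,
       -0.00137566]), 'joint_torque': array([ 1.41887340e-03, -5.60477543e+01, -4.92335665e+01,  7.68994913e-02,
        3.05182859e-02, -9.46687464e-05]), 'tool_pos': array([ 0.22963639, -0.55412218,  0.40392652]), 'orientation': array([-3.07978192e+00, -6.12761837e-01,  2.66936937e-04]), 'force': array([ 0.01283997, -0.24394344, -0.06022319]), 'wrist_torque': array([ 0.01232724, -0.05459812, -0.00683348]), 'gripper_force': 0.0, 'opening': 0.09297961135613954}
```

View pics/top0.png

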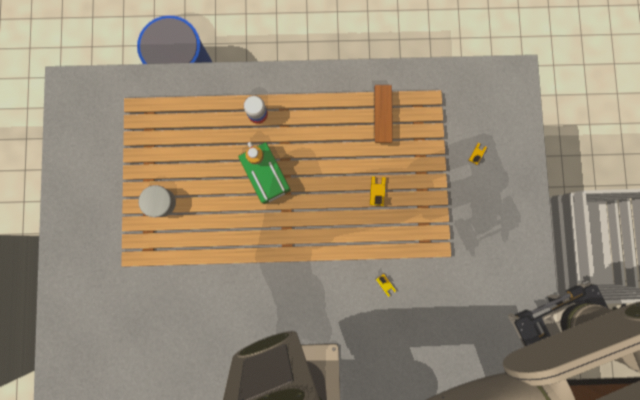

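View pics/scene0.png

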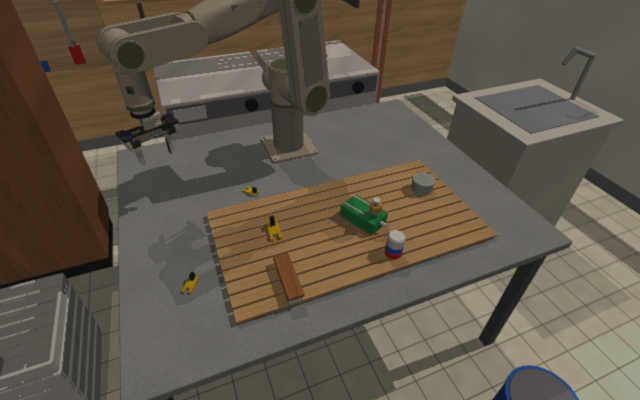

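Top view: the large gauge is at about (378,190), the dispenser at (265,172) with its nozzle toward (250,143), the caps at (255,108), the tin at (155,200) and the brush at (383,112). The other two yellow gauges are smaller decoys.

```bash
python3 - <<'E'
from h import *
a=cv2.imread('pics/top0.png'); b=cv2.imread('pics/scene0.png')
k=dict(interpolation=cv2.INTER_CUBIC)
t=np.hstack([cv2.resize(a[135:210,230:300],(350,375),**k),cv2.resize(a[160:220,350:410],(375,375),**k)])
s=np.hstack([cv2.resize(b[180:240,330:400],(420,360)),cv2.resize(b[205:245,255:295],(305,360))])
cv2.imwrite('pics/crop0.png',cv2.resize(np.vstack([cv2.resize(t,(725,300)),cv2.resize(s,(725,290))]),(725,590)) if 0 else t)
c=load('top0.png')
for z in (0,0.02,0.03): 
    print(z,[ray(c,*p,z).round(3).tolist() for p in ((378,190),(254,153),(265,172),(255,108),(155,200),(383,112))])
E
```

```text
0 [[0.543, -0.244, 0.0], [0.664, 0.12, 0.0], [0.606, 0.088, 0.0], [0.801, 0.115, 0.0], [0.532, 0.412, 0.0], [0.778, -0.269, 0.0]]
0.02 [[0.54, -0.241, 0.02], [0.659, 0.117, 0.02], [0.602, 0.086, 0.02], [0.794, 0.112, 0.02], [0.53, 0.404, 0.02], [0.772, -0.266, 0.02]]
0.03 [[0.539, -0.239, 0.03], [0.657, 0.116, 0.03], [0.601, 0.085, 0.03], [0.791, 0.111, 0.03], [0.529, 0.4, 0.03], [0.769, -0.264, 0.03]]
```

View pics/crop0.png

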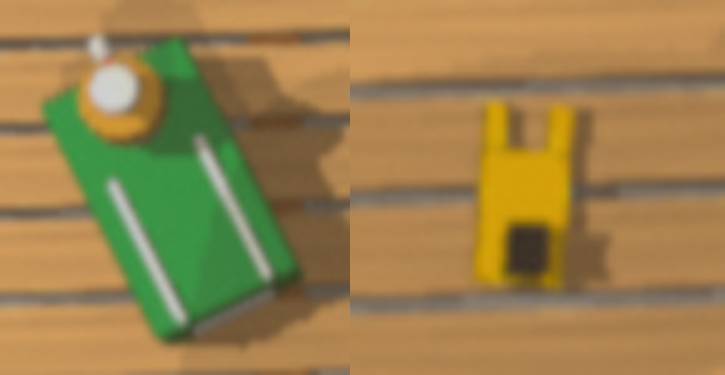

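```bash
cat >> h.py <<'E'
def Rd(psi): return np.array([[np.cos(psi),np.sin(psi),0],[np.sin(psi),-np.cos(psi),0],[0,0,-1.]])
def inc(p,psi,p0=None,psi0=None):
    s=read_state()
    R0=R.from_rotvec(s['orientation']).as_matrix() if psi0 is None else Rd(psi0); p0=s['tool_pos'] if p0 is None else p0
    d=R0.T@(np.asarray(p)-p0)/.2; r=R.from_matrix(R0.T@Rd(psi)).as_rotvec()/np.pi
    return np.r_[d,r].round(4).tolist()
E
python3 - <<'E'
from h import *
m=[.37,-.40,.38]
print(inc(m,.2)); print(inc([.50,-.24,.36],0,m,.2))
c=load('top0.png'); s=load('scene0.png')
# shelf height: gauge tab top & brush via segmentation of yellow in scene -> consistency
b=cv2.cvtColor(cv2.imread('pics/scene0.png'),cv2.COLOR_BGR2HSV)
for z in (0,.01,.02,.03,.04): print(z,proj(s,ray(c,378,190,z+.014)).round(1))
E
```

```text
[0.9433, -0.4431, 0.1204, -0.0005, 0.0, 0.0614]
[0.796, -0.6549, 0.1, 0.0, 0.0, 0.0637]
0 [272.7 234.6]
0.01 [272.9 232.3]
0.02 [273.1 229.9]
0.03 [273.3 227.6]
0.04 [273.5 225.2]
```

Call:
arm_command(increments=[[0.943,-0.443,0.12,0,0,0.061],[0.943,-0.443,0.12,0,0,0.061],[0.943,-0.443,0.12,0,0,0.061],[0.943,-0.443,0.12,0,0,0.061],[0.943,-0.443,0.12,0,0,0.061]], fingers=-1)

```text
t: 0.78
tool_pos: [0.371, -0.3988, 0.3802]
orientation: [-3.124, -0.32, 0.001]
force: [-0.0, -0.1, 0.6]
opening: 0.0931
gripper_force: 0.0
```

Call:
arm_command(increments=[[0.796,-0.655,0.1,0,0,0.064],[0.796,-0.655,0.1,0,0,0.064],[0.796,-0.655,0.1,0,0,0.064],[0.796,-0.655,0.1,0,0,0.064],[0.796,-0.655,0.1,0,0,0.064]])

```text
t: 1.4
tool_pos: [0.5003, -0.2397, 0.3603]
orientation: [-3.141, -0.003, 0.001]
force: [0.6, -0.7, 0.4]
opening: 0.0931
gripper_force: 0.0
```

```bash
python3 - <<'E'
from h import *
c=snap('wrist','w1.png'); s=read_state(); print(s['tool_pos'],s['orientation'],s['t'])
E
```

```text
[ 0.49970989 -0.24066152  0.3605845 ] [ 3.14124447e+00  1.20280990e-03 -1.03265930e-03] 1.45
```

View pics/w1.png

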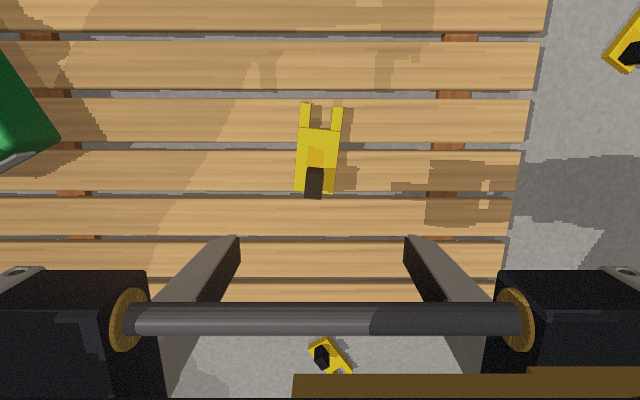

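The wrist view shows the large gauge, with its prong tips at about (306,103) and (338,107), its tab at (314,180) and its mouth pointing up (+x). I'll fit its pose by silhouette.

```bash
cat >> h.py <<'E'
from scipy.optimize import minimize
def prism(poly,z0,z1): return (np.array(poly,float),z0,z1)
U=[(16,10),(16,20),(-68,20),(-68,-20),(16,-20),(16,-10),(-6,-10),(-6,10)]
TAB=[(-42,8),(-66,8),(-66,-8),(-42,-8)]
GAUGE=[prism(U,0,14),prism(TAB,14,44)]
def render(c,parts,x,y,z,psi,S=3):
    m=np.zeros((400*S,640*S),np.uint8); C,s_=np.cos(psi),np.sin(psi)
    def pts(P,h):
        P=P/1000; return np.array([proj(c,(x+C*a-s_*b,y+s_*a+C*b,z+h/1000)) for a,b in P])
    f=lambda q: cv2.fillPoly(m,[np.round((q+.5)*S*16).astype(np.int32)],255,shift=4)
    for P,z0,z1 in parts:
        a,b=pts(P,z0),pts(P,z1); f(a); f(b)
        for i in range(len(P)):
            j=(i+1)%len(P); f(np.array([a[i],a[j],b[j],b[i]]))
    return cv2.resize(m,(640,400),interpolation=cv2.INTER_AREA)/255.
def fit(cs,ms,parts,x0,zfix=None,step=(.01,.01,.01,.1)):
    n=3 if zfix is not None else 4
    def cost(v):
        x,y,psi=v[0],v[1],v[2]; z=zfix if n==3 else v[3]
        return sum(np.abs(render(c,parts,x,y,z,psi)-m).sum()/m.sum() for c,m in zip(cs,ms))
    x0=np.array(x0,float)[:n]; st=[.008,.008,.08,.01][:n]
    r=None
    for k in range(2):
        sim=np.vstack([x0]+[x0+np.eye(n)[i]*st[i]/(k+1) for i in range(n)])
        r=minimize(cost,x0,method='Nelder-Mead',options=dict(initial_simplex=sim,xatol=1e-5,fatol=1e-4,maxiter=300)); x0=r.x
    return r.x,r.fun
def ymask(c,box):
    h=cv2.cvtColor(np.ascontiguousarray(c['image']),cv2.COLOR_RGB2HSV); u0,v0,u1,v1=box
    m=((h[...,0]>=22)&(h[...,0]<=34)&(h[...,1]>170)&(h[...,2]>60))|(h[...,2]<55)
    k=np.zeros_like(m); k[v0:v1,u0:u1]=1; return (m&k).astype(float)
E
python3 - <<'E'
from h import *
cs=[load(f) for f in('w1.png','top0.png','scene0.png')]
bx=[(285,95,352,203),(368,172,390,208),(262,212,288,243)]
ms=[ymask(c,b) for c,b in zip(cs,bx)]
print([m.sum() for m in ms])
print(fit(cs,ms,GAUGE,[.55,-.24,-.05,.02]))
print(fit(cs[:1],ms[:1],GAUGE,[.55,-.24,-.05,.02]))
o=[]
x,_=fit(cs,ms,GAUGE,[.55,-.24,-.05,.02])
for c,m,b in zip(cs,ms,bx):
    r=render(c,GAUGE,x[0],x[1],x[3],x[2]); u0,v0,u1,v1=b
    im=np.dstack([m*255,r*255,m*0])[v0:v1,u0:u1].astype(np.uint8); o.append(cv2.resize(im,(250,400),interpolation=0))
cv2.imwrite('pics/fit1.png',np.hstack(o))
E
```

```text
[np.float64(2727.0), np.float64(277.0), np.float64(194.0)]
(array([ 0.56308713, -0.23981764, -0.13533006,  0.02109362]), np.float64(0.9935670494587256))
(array([ 0.56226059, -0.23876544, -0.11079904,  0.01430708]), np.float64(0.22454467668989117))
```

View pics/fit1.png

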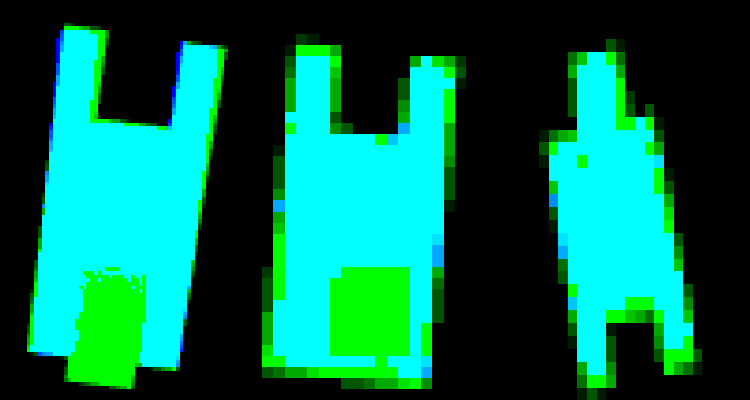

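```bash
python3 - <<'E'
from h import *
c=load('w1.png'); b=(285,95,352,203)
h=cv2.cvtColor(c['image'],cv2.COLOR_RGB2HSV)
print(h[182:186,312:318,:].reshape(-1,3)[::5])
m=ymask(c,b)
d=np.zeros_like(m); d[160:201,302:327]=(h[160:201,302:327,2]<100)
m=np.maximum(m,d); m=cv2.morphologyEx(m,cv2.MORPH_CLOSE,np.ones((5,5)))
print(m.sum(),fit([c],[m],GAUGE,[.56,-.24,-.11,.02]))
for z in(.015,.02,.025):print(z,fit([c],[m],GAUGE,[.56,-.24,-.11],z))
print(inc([.59,-.08,.42],.25)); print(inc([.63,.095,.42],.5,[.59,-.08,.42],.25))
E
```

```text
[[17 82 65]
 [15 96 64]
 [19 88 61]
 [15 94 65]
 [15 80 64]]
3270.0 (array([ 0.56259408, -0.23855692, -0.10054096,  0.01869379]), np.float64(0.036258319841698146))
0.015 (array([ 0.56204239, -0.23851864, -0.10424242]), np.float64(0.040197877316064036))
0.02 (array([ 0.56277394, -0.23856079, -0.10459347]), np.float64(0.038088385201175266))
0.025 (array([ 0.56302863, -0.23844621, -0.09622774]), np.float64(0.06058163938358218))
[0.4519, -0.8029, -0.2977, 0.0001, 0.0002, -0.0793]
[0.4103, -0.7983, 0.0, 0.0, 0.0, -0.0796]
```

Call:
arm_command(increments=[[0.452,-0.803,-0.298,0,0,-0.079],[0.452,-0.803,-0.298,0,0,-0.079],[0.452,-0.803,-0.298,0,0,-0.079],[0.452,-0.803,-0.298,0,0,-0.079],[0.452,-0.803,-0.298,0,0,-0.079]])

```text
t: 2.08
tool_pos: [0.59, -0.0809, 0.4202]
orientation: [3.117, 0.388, -0.001]
force: [-0.3, 0.5, 0.3]
opening: 0.093
gripper_force: 0.0
```

Call:
arm_command(increments=[[0.41,-0.798,0,0,0,-0.08],[0.41,-0.798,0,0,0,-0.08],[0.41,-0.798,0,0,0,-0.08],[0.41,-0.798,0,0,0,-0.08],[0.41,-0.798,0,0,0,-0.08]])

```text
t: 2.7
tool_pos: [0.6303, 0.0931, 0.4195]
orientation: [3.044, 0.774, -0.003]
force: [0.3, -0.9, 0.4]
opening: 0.0931
gripper_force: 0.0
```

```bash
python3 - <<'E'
from h import *
c=snap('wrist','w2.png'); s=read_state(); print(s['tool_pos'],s['orientation'],s['t'])
h=cv2.cvtColor(c['image'],cv2.COLOR_RGB2HSV)
g=((h[...,0]>50)&(h[...,0]<85)&(h[...,1]>120)).astype(np.uint8)
g[250:]=0
k,l,st,_=cv2.connectedComponentsWithStats(g); print(st[1:][st[1:,4]>100])
cn=np.vstack([p for p in cv2.findContours(g,0,2)[0] if len(p)>20]); hull=cv2.convexHull(cn)
m=np.zeros((400,640)); cv2.fillPoly(m,[hull],1.)
BOX=[prism([(30,45),(30,-45),(-120,-45),(-120,45)],0,55)]
print(fit([c],[m],BOX,[.66,.11,.5,.02])); print(fit([c],[m],BOX,[.66,.11,.5],.0185))
E
```

```text
[0.63037533 0.09283517 0.41972415] [ 3.04449716e+00  7.72573462e-01 -1.99822853e-03] 2.75
[[ 271  139   87  111 5871]]
(array([ 0.62780836,  0.10766613,  0.56807309, -0.04951252]), np.float64(0.2061456521272255))
(array([0.6557997 , 0.11481638, 0.4530832 ]), np.float64(0.30282327169641127))
```

View pics/w2.png

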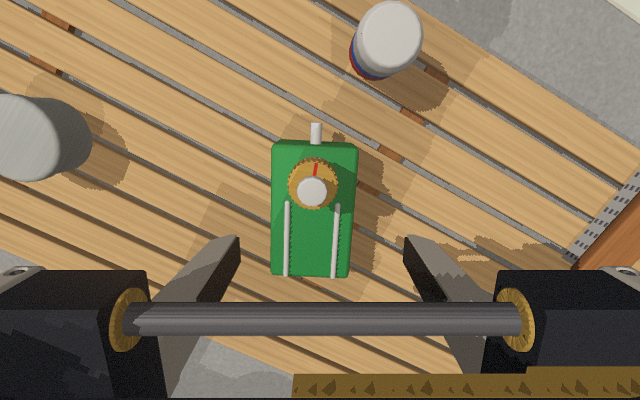

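The dispenser is clearly seen: button centre (312,191), collar (313,183), ribs at columns 287 and 336, and deck rear edge at row 277. The red collar mark is at (316,168). My mask cut off the rear, so I'll refit.

```bash
python3 - <<'E'
from h import *
c=load('w2.png')
h=cv2.cvtColor(c['image'],cv2.COLOR_RGB2HSV)
g=((h[...,0]>50)&(h[...,0]<85)&(h[...,1]>120)).astype(np.uint8); g[285:]=0
cn=np.vstack([p for p in cv2.findContours(g,0,2)[0] if len(p)>20]); hull=cv2.convexHull(cn)
m=np.zeros((400,640)); cv2.fillPoly(m,[hull],1.)
BOX=[prism([(30,45),(30,-45),(-120,-45),(-120,45)],0,55)]
print(fit([c],[m],BOX,[.66,.11,.45,.02])); print(fit([c],[m],BOX,[.66,.11,.45],.0185))
# button
w=((h[...,1]<45)&(h[...,2]>110)).astype(np.uint8); w[:170]=0;w[212:]=0;w[:,:292]=0;w[:,333:]=0
k,l,st,ce=cv2.connectedComponentsWithStats(w); i=1+st[1:,4].argmax(); print(st[i],ce[i])
print('button',ray(c,*ce[i],.1435), ray(c,*ce[i],.1425))
# ribs crest at z=.0185+.06 : centroid per rows
for u0,u1 in((280,295),(328,342)):
    w=((h[...,1]<60)&(h[...,2]>120)); v=np.arange(215,268); u=np.array([np.mean(np.nonzero(w[r,u0:u1])[0])+u0 for r in v])
    p=np.polyfit(v,u,1); A,B=[ray(c,np.polyval(p,r),r,.0785) for r in(215,268)]; d=A-B; print('rib',A,B,np.arctan2(d[1],d[0]))
    globals()[f'r{u0}']=(A+B)/2
print((r280+r328)/2,np.linalg.norm(r280-r328))
E
```

```text
(array([0.63259325, 0.10393135, 0.45139817, 0.01460884]), np.float64(0.01134140437528073))
(array([0.63344532, 0.10401673, 0.44960623]), np.float64(0.022530406226132487))
[297 176  30  30 712] [311.51404494 190.72752809]
button [0.63428859 0.10438391 0.1435    ] [0.63404116 0.10428662 0.1425    ]
rib [0.58185856 0.10893194 0.0785    ] [0.52502735 0.0818738  0.0785    ] 0.44435693887463457
rib [0.60725945 0.06215634 0.0785    ] [0.55045659 0.03505604 0.0785    ] 0.4451554321609838
[0.56615049 0.07200453 0.0785    ] 0.0532527394636003
```

```bash
python3 - <<'E'
from h import *
a=[.57,-.07,.36];b=[.5089,-.2332,.29];d=[.5089,-.2332,.222]
print(inc(a,.2)); print(inc(b,-.1,a,.2)); print(inc(d,-.1,b,-.1))
E
```

```text
[-0.6532, 0.5716, 0.2997, 0.0002, 0.0004, 0.0945]
[-0.4615, 0.739, 0.35, 0.0, 0.0, 0.0955]
[0.0, 0.0, 0.34, 0.0, 0.0, 0.0]
```

Call:
arm_command(increments=[[-0.653,0.572,0.3,0,0,0.0945],[-0.653,0.572,0.3,0,0,0.0945],[-0.653,0.572,0.3,0,0,0.0945],[-0.653,0.572,0.3,0,0,0.0945],[-0.653,0.572,0.3,0,0,0.0945]])

```text
t: 3.38
tool_pos: [0.5704, -0.069, 0.3608]
orientation: [-3.126, -0.313, -0.001]
force: [0.0, 0.3, 0.6]
opening: 0.0933
gripper_force: 0.0
```

Call:
arm_command(increments=[[-0.4615,0.739,0.35,0,0,0.0955],[-0.4615,0.739,0.35,0,0,0.0955],[-0.4615,0.739,0.35,0,0,0.0955],[-0.4615,0.739,0.35,0,0,0.0955],[-0.4615,0.739,0.35,0,0,0.0955]])

```text
t: 4.0
tool_pos: [0.5108, -0.2305, 0.2912]
orientation: [-3.138, 0.153, -0.002]
force: [0.1, -0.6, -0.1]
opening: 0.0927
gripper_force: 0.0
```

Call:
arm_command(increments=[[0,0,0.1,0,0,0],[0,0,0.2,0,0,0],[0,0,0.29,0,0,0],[0,0,0.34,0,0,0],[0,0,0.34,0,0,0]])

```text
t: 4.62
tool_pos: [0.5096, -0.2306, 0.221]
orientation: [-3.137, 0.153, 0.003]
force: [0.1, 0.3, 0.7]
opening: 0.0931
gripper_force: 0.0
```

```bash
python3 - <<'E'
from h import *
c=snap('wrist','w3.png'); s=read_state(); print(s['tool_pos'],s['orientation'],s['force'],s['t'])
E
```

```text
[ 0.50995682 -0.23091079  0.22197013] [-3.13754241e+00  1.52707289e-01  9.96150823e-04] [ 0.2306566  -0.71788729  0.40328609] 4.675
```

View pics/w3.png

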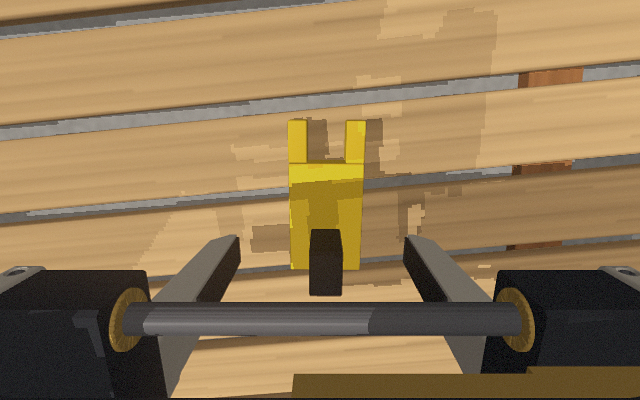

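The fingers straddle the tab, which is centred at about (326,262), and the gauge is aligned with the tool. Closing.

```bash
python3 - <<'E'
from h import *
c=load('w3.png'); b=(280,110,372,299); h=cv2.cvtColor(c['image'],cv2.COLOR_RGB2HSV)
m=ymask(c,b); d=np.zeros_like(m); d[225:299,305:346]=(h[225:299,305:346,2]<100)
m=cv2.morphologyEx(np.maximum(m,d),cv2.MORPH_CLOSE,np.ones((5,5))); m[:, :285]=0
print(fit([c],[m],GAUGE,[.5626,-.2386,-.1,.018]))
E
```

```text
(array([ 0.56250783, -0.23888955, -0.10754581,  0.01986021]), np.float64(0.017116542365098453))
```

Call:
arm_command(increments=[[0,0,0,0,0,0],[0,0,0,0,0,0],[0,0,0,0,0,0],[0,0,0,0,0,0],[0,0,0,0,0,0]], fingers=1, force=15)

```text
t: 5.3
tool_pos: [0.51, -0.231, 0.2224]
orientation: [3.138, -0.153, 0.0]
force: [-0.2, 0.2, -0.6]
opening: 0.0475
gripper_force: 0.0
```

Call:
arm_command(increments=[[0,0,0,0,0,0],[0,0,0,0,0,0],[0,0,0,0,0,0],[0,0,0,0,0,0],[0,0,0,0,0,0]])

```text
t: 5.92
tool_pos: [0.51, -0.231, 0.2224]
orientation: [3.138, -0.153, 0.0]
force: [0.2, 0.5, 1.2]
opening: 0.0161
gripper_force: 15.6
```

Call:
arm_command(increments=[[0,0,-0.1,0,0,0],[0,0,-0.25,0,0,0],[0,0,-0.4,0,0,0],[0,0,-0.54,0,0,0],[0,0,-0.54,0,0,0]])

```text
t: 6.55
tool_pos: [0.5109, -0.2314, 0.3344]
orientation: [3.135, -0.152, 0.009]
force: [-0.7, -0.6, 0.1]
opening: 0.0158
gripper_force: 15.3
```

```bash
python3 - <<'E'
from h import *
s=read_state(); print(s['tool_pos'],s['orientation'],s['force'],s['opening'],s['gripper_force'])
a=[.525,-.08,.33];b=[.5393,.0586,.33];d=[.5393,.0586,.29]
print(inc(a,.15)); print(inc(b,.447,a,.15)); print(inc(d,.447,b,.447))
E
```

```text
[ 0.51093732 -0.23143774  0.33442591] [ 3.13503722 -0.15248114  0.00904203] [-0.69245065 -0.62257798  0.05981448] 0.01578429177008057 15.31668656389229
[-0.0036, -0.7605, 0.0202, 0.001, -0.0018, -0.0787]
[0.1743, -0.6745, 0.0, 0.0, 0.0, -0.0945]
[0.0, 0.0, 0.2, 0.0, 0.0, 0.0]
```

Call:
arm_command(increments=[[-0.004,-0.76,0,0,0,-0.079],[-0.004,-0.76,0,0,0,-0.079],[-0.004,-0.76,0,0,0,-0.079],[-0.004,-0.76,0,0,0,-0.079],[-0.004,-0.76,0,0,0,-0.079]])

```text
t: 7.18
tool_pos: [0.5237, -0.0801, 0.3298]
orientation: [3.132, 0.237, -0.002]
force: [0.5, 0.7, -0.1]
opening: 0.0161
gripper_force: 15.5
```

Call:
arm_command(increments=[[0.174,-0.674,0,0,0,-0.0945],[0.174,-0.674,0,0,0,-0.0945],[0.174,-0.674,0,0,0,-0.0945],[0.174,-0.674,0,0,0,-0.0945],[0.174,-0.674,0,0,0,-0.0945]])

```text
t: 7.8
tool_pos: [0.5382, 0.0572, 0.3301]
orientation: [3.063, 0.694, -0.001]
force: [-0.4, 0.4, -0.8]
opening: 0.0157
gripper_force: 15.5
```

```bash
python3 - <<'E'
from h import *
c=snap('wrist','w4.png'); s=read_state(); print(s['tool_pos'],s['orientation'],s['force'],s['wrist_torque'],s['t'])
b=[.5393,.0586,.33]
print(inc(b,.447),inc([.5393,.0586,.285],.447))
E
```

```text
[0.53817961 0.05712997 0.33020572] [ 3.06364053e+00  6.93525574e-01 -5.76000365e-04] [-0.34756464 -0.61002038 -0.85703568] [0.00480306 0.01380784 0.02854402] 7.85
[0.0082, -0.0042, 0.001, 0.0001, 0.0001, -0.0006] [0.0083, -0.0043, 0.226, 0.0001, 0.0001, -0.0006]
```

View pics/w4.png

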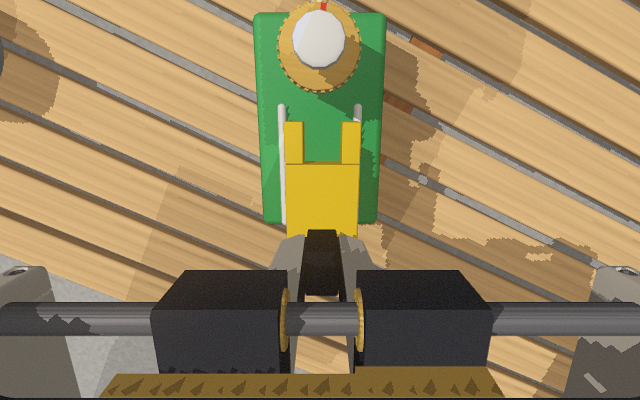

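Call:
arm_command(increments=[[0.008,-0.004,0.08,0,0,0],[0.008,-0.004,0.16,0,0,0],[0.008,-0.004,0.22,0,0,0],[0.008,-0.004,0.235,0,0,0],[0.008,-0.004,0.235,0,0,0]])

```text
t: 8.48
tool_pos: [0.5392, 0.0603, 0.2831]
orientation: [-3.063, -0.698, 0.001]
force: [0.0, 0.1, -0.4]
opening: 0.0161
gripper_force: 15.5
```

Call:
arm_command(increments=[[0,0,0.005,0,0,0],[0,0,0.01,0,0,0],[0,0,0.015,0,0,0],[0,0,0.015,0,0,0],[0,0,0.015,0,0,0]])

```text
t: 9.1
tool_pos: [0.5392, 0.0603, 0.2804]
orientation: [3.063, 0.697, 0.0]
force: [-0.4, -0.5, -0.9]
opening: 0.0158
gripper_force: 15.5
```

Call:
arm_command(increments=[[0,0.008,0.005,0,0,0],[0,0.008,0.01,0,0,0],[0,0.008,0.01,0,0,0],[0,0.008,0.01,0,0,0],[0,0.008,0.01,0,0,0]])

```text
t: 9.72
tool_pos: [0.5399, 0.0589, 0.2784]
orientation: [3.063, 0.698, 0.0]
force: [0.3, -0.1, -1.2]
opening: 0.0158
gripper_force: 15.5
```

Call:
arm_command(increments=[[0,0,0.005,0,0,0],[0,0,0.005,0,0,0],[0,0,0.005,0,0,0],[0,0,0.005,0,0,0],[0,0,0.005,0,0,0]])

```text
t: 10.35
tool_pos: [0.54, 0.0589, 0.2774]
orientation: [3.063, 0.697, 0.0]
force: [-0.0, -0.8, -0.1]
opening: 0.0157
gripper_force: 15.6
```

Call:
arm_command(increments=[[0,0,0.005,0,0,0],[0,0,0.005,0,0,0],[0,0,0.005,0,0,0],[0,0,0.005,0,0,0],[0,0,0.005,0,0,0]])

```text
t: 10.98
tool_pos: [0.54, 0.0589, 0.2774]
orientation: [3.063, 0.698, 0.0]
force: [-3.2, -0.2, 9.1]
opening: 0.0158
gripper_force: 16.5
```

Call:
arm_command(increments=[[0,0,-0.004,0,0,0],[0.03,0,-0.004,0,0,0],[0.07,0,-0.004,0,0,0],[0.1,0,-0.004,0,0,0],[0.1,0,-0.004,0,0,0]])

```text
t: 11.6
tool_pos: [0.5587, 0.0678, 0.2775]
orientation: [3.063, 0.698, 0.003]
force: [1.9, 1.3, 2.6]
opening: 0.016
gripper_force: 16.1
```

Call:
arm_command(increments=[[0.03,0,0,0,0,0],[0.06,0,0,0,0,0],[0.09,0,0,0,0,0],[0.12,0,0,0,0,0],[0.12,0,0,0,0,0]])

```text
t: 12.22
tool_pos: [0.58, 0.0781, 0.2774]
orientation: [3.063, 0.698, 0.002]
force: [0.6, 0.1, 4.6]
opening: 0.0159
gripper_force: 16.3
```

Call:
arm_command(increments=[[0.008,0,0,0,0,0],[0.016,0,0,0,0,0],[0.02,0,0,0,0,0],[0.02,0,0,0,0,0],[0.02,0,0,0,0,0]])

```text
t: 12.85
tool_pos: [0.583, 0.0795, 0.2774]
orientation: [3.063, 0.697, -0.001]
force: [-3.8, -0.9, 7.4]
opening: 0.0161
gripper_force: 16.6
```

Call:
arm_command(increments=[[0.005,0,0,0,0,0],[0.01,0,0,0,0,0],[0.01,0,0,0,0,0],[0.01,0,0,0,0,0],[0.01,0,0,0,0,0]])

```text
t: 13.48
tool_pos: [0.5848, 0.0803, 0.2774]
orientation: [3.063, 0.697, -0.0]
force: [-3.4, -2.0, 7.1]
opening: 0.0158
gripper_force: 16.6
```

Call:
arm_command(increments=[[0.005,0,0,0,0,0],[0.005,0,0,0,0,0],[0.005,0,0,0,0,0],[0.005,0,0,0,0,0],[0.005,0,0,0,0,0]])

```text
t: 14.1
tool_pos: [0.5857, 0.0808, 0.2774]
orientation: [3.063, 0.697, -0.001]
force: [-3.1, -1.6, 6.5]
opening: 0.0158
gripper_force: 16.6
```

Call:
arm_command(increments=[[0.005,0,0,0,0,0],[0.005,0,0,0,0,0],[0.005,0,0,0,0,0],[0.005,0,0,0,0,0],[0.005,0,0,0,0,0]])

```text
t: 14.72
tool_pos: [0.5865, 0.0812, 0.2774]
orientation: [3.063, 0.697, -0.001]
force: [-4.8, -2.0, 8.1]
opening: 0.016
gripper_force: 16.6
```

Call:
arm_command(increments=[[0.005,0,0,0,0,0],[0.005,0,0,0,0,0],[0.005,0,0,0,0,0],[0.005,0,0,0,0,0],[0.005,0,0,0,0,0]])

```text
t: 15.35
tool_pos: [0.587, 0.0813, 0.2774]
orientation: [3.063, 0.697, -0.004]
force: [-9.5, -4.4, 11.7]
opening: 0.0156
gripper_force: 18.0
```

Call:
arm_command(increments=[[-0.003,0,-0.003,0,0,0],[-0.003,0,-0.003,0,0,0],[-0.003,0,-0.003,0,0,0],[-0.003,0,-0.003,0,0,0],[-0.003,0,-0.003,0,0,0]], fingers=-1)

```text
t: 15.98
tool_pos: [0.5871, 0.0816, 0.2775]
orientation: [-3.063, -0.698, 0.001]
force: [-1.0, 0.2, 0.9]
opening: 0.0612
gripper_force: 0.0
```

Call:
arm_command(increments=[[0,0,-0.03,0,0,0],[0,0,-0.15,0,0,0],[0,0,-0.35,0,0,0],[0,0,-0.42,0,0,0],[0,0,-0.42,0,0,0]])

```text
t: 16.6
tool_pos: [0.5875, 0.0816, 0.3629]
orientation: [3.063, 0.697, 0.004]
force: [0.1, -0.4, -0.6]
opening: 0.0932
gripper_force: 0.0
```

```bash
python3 - <<'E'
from h import *
c=snap('wrist','w5.png'); s=read_state(); print(s['tool_pos'],s['orientation'],s['force'],s['opening'],s['t'],s['q'])
print(inc([.6344,.1041,.36],1.35),inc([.6344,.1041,.287],1.35,[.6344,.1041,.36],1.35))
E
```

```text
[0.58706138 0.08153506 0.36124844] [-3.06317198e+00 -6.97518848e-01 -3.17385888e-05] [ 0.44789987 -0.62781008  0.21484784] 0.09292957187245443 16.65 [5.15076538e-02 1.34122252e-01 1.56382706e+00 1.12825755e-05
 1.44362478e+00 1.17451538e+00]
[0.2622, 0.0008, 0.0062, 0.0, -0.0, -0.2872] [0.0, 0.0, 0.365, 0.0, 0.0, 0.0]
```

View pics/w5.png

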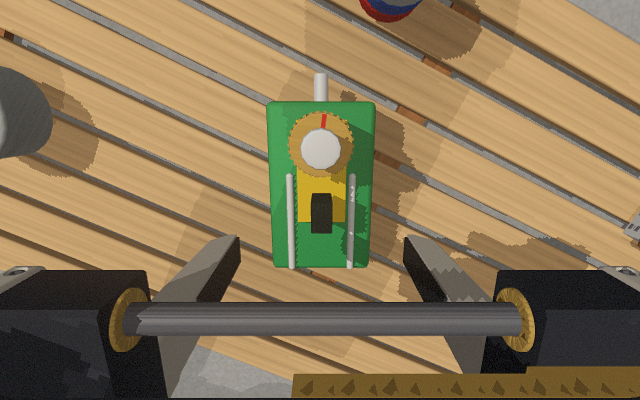

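The gauge sits in the channel with the tab at (321,213) and its prongs under the collar, home on the rod. Button at (321,149). Now to the collar.

Call:
arm_command(increments=[[0.262,0,0,0,0,-0.287],[0.262,0,0,0,0,-0.287],[0.262,0,0,0,0,-0.287],[0.262,0,0,0,0,-0.287],[0.262,0,0,0,0,-0.287]])

```text
t: 17.27
tool_pos: [0.6338, 0.1042, 0.3588]
orientation: [-2.446, -1.968, 0.005]
force: [0.4, 0.1, -0.1]
opening: 0.093
gripper_force: 0.0
```

```bash
python3 - <<'E'
from h import *
c=load('w5.png'); print(ray(c,320.5,149,.1435))
s=read_state(); print(s['tool_pos'],s['orientation'],s['t'])
print(inc([.6344,.1041,.36],1.35),inc([.6344,.1041,.287],1.35))
E
```

```text
[0.63397189 0.10394066 0.1435    ]
[0.63382054 0.10422852 0.35878572] [-2.4460014  -1.96788457  0.00521138] 17.275
[-0.0, 0.0029, -0.0061, -0.0012, 0.0004, 0.0016] [0.0004, 0.0043, 0.3589, -0.0012, 0.0004, 0.0016]
```

Call:
arm_command(increments=[[0,0.002,0.1,0,0,0],[0,0.002,0.2,0,0,0],[0,0.002,0.3,0,0,0],[0,0.002,0.365,0,0,0],[0,0.002,0.365,0,0,0]])

```text
t: 17.9
tool_pos: [0.6341, 0.1041, 0.2867]
orientation: [-2.452, -1.961, 0.004]
force: [-0.8, -0.3, -0.5]
opening: 0.0931
gripper_force: 0.0
```

Call:
arm_command(increments=[[0,0,0,0,0,0],[0,0,0,0,0,0],[0,0,0,0,0,0],[0,0,0,0,0,0],[0,0,0,0,0,0]], fingers=1, force=15)

```text
t: 18.52
tool_pos: [0.6348, 0.1042, 0.2889]
orientation: [2.453, 1.962, 0.0]
force: [-0.6, 1.0, -0.5]
opening: 0.0475
gripper_force: 0.0
```

Call:
arm_command(increments=[[0,0,0,0,0,0],[0,0,0,0,0,0],[0,0,0,0,0,0],[0,0,0,0,0,0],[0,0,0,0,0,0]])

```text
t: 19.15
tool_pos: [0.6349, 0.1041, 0.2889]
orientation: [2.453, 1.962, 0.001]
force: [1.7, -0.5, 0.1]
opening: 0.0436
gripper_force: 15.0
```

```bash
cat > st.py <<'E'
from h import *
s=read_state(); o=s['orientation']; print(s['tool_pos'].round(4),'psi',round(2*np.arctan2(o[1],o[0]),3),'F',s['force'].round(1),'M',s['wrist_torque'].round(3),'op',round(s['opening'],4),s['gripper_force'].round(1),'q6',s['q'][5].round(2),s['t'])
E
python3 st.py
```

```text
Traceback (most recent call last):
  File "st.py", line 2, in <module>
    s=read_state(); o=s['orientation']; print(s['tool_pos'].round(4),'psi',round(2*np.arctan2(o[1],o[0]),3),'F',s['force'].round(1),'M',s['wrist_torque'].round(3),'op',round(s['opening'],4),s['gripper_force'].round(1),'q6',s['q'][5].round(2),s['t'])
                                                                                                                                                                                              ^^^^^^^^^^^^^^^^^^^^^^^^
AttributeError: 'float' object has no attribute 'round'
```

Call:
arm_command(increments=[[0,0,0.0012,0,0,0.05],[0,0,0.0025,0,0,0.1],[0,0,0.0037,0,0,0.15],[0,0,0.005,0,0,0.2],[0,0,0.0062,0,0,0.25]])

```text
t: 19.77
tool_pos: [0.6346, 0.1044, 0.2876]
orientation: [-3.019, -0.867, 0.001]
force: [-0.1, 0.9, 2.8]
opening: 0.0439
gripper_force: 15.0
```

```bash
sed -i "s/s\['gripper_force'\].round(1)/s['gripper_force']/" st.py; python3 st.py
```

```text
[0.6346 0.1044 0.2876] psi -5.724 F [-0.1  0.9  2.8] M [0.158 0.16  0.088] op 0.0439 14.99404326081276 q6 1.09 19.775
```

Call:
arm_command(increments=[[0,0,0.0006,0,0,0.025],[0,0,0.0012,0,0,0.05],[0,0,0.0018,0,0,0.075],[0,0,0.0025,0,0,0.1],[0,0,0.0025,0,0,0.1]])

```text
t: 20.4
tool_pos: [0.6345, 0.1046, 0.2871]
orientation: [-3.116, -0.393, 0.001]
force: [-2.7, 2.4, 3.2]
opening: 0.0437
gripper_force: 15.0
```

```bash
python3 st.py
```

```text
[0.6345 0.1046 0.2871] psi -6.032 F [-2.7  2.4  3.2] M [0.531 0.323 0.098] op 0.0437 15.00008761882782 q6 1.4 20.4
```

Call:
arm_command(increments=[[0,0,0.0004,0,0,0.015],[0,0,0.0008,0,0,0.03],[0,0,0.0012,0,0,0.05],[0,0,0.0012,0,0,0.05],[0,0,0.0012,0,0,0.05]])

```text
t: 21.02
tool_pos: [0.6345, 0.1047, 0.2868]
orientation: [-3.137, -0.15, 0.001]
force: [-3.9, 4.2, 4.2]
opening: 0.0434
gripper_force: 15.0
```

```bash
python3 st.py
```

```text
[0.6345 0.1047 0.2868] psi -6.187 F [-3.9  4.2  4.2] M [0.954 0.518 0.084] op 0.0434 14.999556988477707 q6 1.56 21.025
```

Call:
arm_command(increments=[[0,0,0,0,0,0.015],[0,0,0,0,0,0.03],[0,0,0,0,0,0.04],[0,0,0,0,0,0.04],[0,0,0,0,0,0.04]])

```text
t: 21.65
tool_pos: [0.6345, 0.1047, 0.2867]
orientation: [-3.14, 0.047, 0.001]
force: [-2.2, 4.7, 3.2]
opening: 0.0434
gripper_force: 15.0
```

```bash
python3 st.py
```

```text
[0.6345 0.1047 0.2867] psi 6.253 F [-2.2  4.7  3.2] M [1.028 0.428 0.02 ] op 0.0434 14.998966455459595 q6 1.68 21.65
```

Call:
arm_command(increments=[[0,0,0,0,0,0.015],[0,0,0,0,0,0.03],[0,0,0,0,0,0.03],[0,0,0,0,0,0.03],[0,0,0,0,0,0.03]])

```text
t: 22.28
tool_pos: [0.6345, 0.1048, 0.2865]
orientation: [-3.134, 0.195, 0.001]
force: [-1.2, 4.8, 2.1]
opening: 0.0438
gripper_force: 15.0
```

```bash
python3 st.py
```

```text
[0.6345 0.1048 0.2865] psi 6.159 F [-1.2  4.8  2.1] M [1.092 0.366 0.058] op 0.0438 14.998632073402405 q6 1.78 22.275
```

```bash
cat > av.py <<'E'
from h import *
M=[];F=[]
for i in range(6):
    s=read_state(); M.append(s['wrist_torque']); F.append(s['force']); read_camera('top')
M=np.array(M);F=np.array(F); o=s['orientation']; psi=(2*np.arctan2(o[1],o[0])+np.pi)%(2*np.pi)-np.pi
print(s['tool_pos'].round(4),'psi',psi.round(3),'F',F.mean(0).round(1),'Mz',M[:,2].mean().round(3),M[:,2].std().round(3),'op',round(s['opening'],4),s['t'])
E
python3 av.py
```

```text
[0.6345 0.1048 0.2866] psi -0.124 F [-1.8  5.1  1.6] Mz 0.06 0.025 op 0.0437 22.525
```

Call:
arm_command(increments=[[0,0,0,0,0,0.015],[0,0,0,0,0,0.03],[0,0,0,0,0,0.045],[0,0,0,0,0,0.05],[0,0,0,0,0,0.05]])

```text
t: 23.2
tool_pos: [0.6345, 0.1049, 0.2863]
orientation: [-3.109, 0.44, 0.001]
force: [-0.9, 5.4, 0.2]
opening: 0.0436
gripper_force: 15.0
```

```bash
python3 av.py
```

```text
[0.6345 0.1049 0.2863] psi -0.281 F [-0.7  5.9  0.2] Mz 0.082 0.015 op 0.0438 23.45
```

Call:
arm_command(increments=[[0,0,0,0,0,0.015],[0,0,0,0,0,0.03],[0,0,0,0,0,0.045],[0,0,0,0,0,0.05],[0,0,0,0,0,0.05]])

```text
t: 24.12
tool_pos: [0.6345, 0.105, 0.2861]
orientation: [-3.065, 0.683, 0.001]
force: [-0.6, 6.3, -0.4]
opening: 0.0436
gripper_force: 15.0
```

```bash
python3 av.py
```

```text
[0.6345 0.105  0.2862] psi -0.438 F [-0.4  6.3 -0.8] Mz 0.08 0.047 op 0.0438 24.375
```

Call:
arm_command(increments=[[0,0,0,0,0,0],[0,0,0,0,0,0],[0,0,0,0,0,0],[0,0,0,0,0,0],[0,0,0,0,0,0]], fingers=-0.4)

```text
t: 25.05
tool_pos: [0.6348, 0.104, 0.2868]
orientation: [3.065, -0.688, 0.0]
force: [0.1, 0.2, -0.6]
opening: 0.0651
gripper_force: 0.0
```

Call:
arm_command(increments=[[0,0,0,0,0,-0.05],[0,0,0,0,0,-0.1],[0,0,0,0,0,-0.15],[0,0,0,0,0,-0.2],[0,0,0,0,0,-0.25]])

```text
t: 25.68
tool_pos: [0.6348, 0.1041, 0.2868]
orientation: [3.094, 0.546, 0.0]
force: [-0.4, -0.8, 0.0]
opening: 0.0648
gripper_force: 0.0
```

Call:
arm_command(increments=[[0,0,0,0,0,-0.05],[0,0,0,0,0,-0.1],[0,0,0,0,0,-0.15],[0,0,0,0,0,-0.2],[0,0,0,0,0,-0.2]])

```text
t: 26.3
tool_pos: [0.6348, 0.1041, 0.2868]
orientation: [2.778, 1.467, 0.0]
force: [-0.1, -1.0, 1.0]
opening: 0.0655
gripper_force: 0.0
```

```bash
python3 av.py; python3 -c "
from h import *
print(inc([.6345,.1048,.286],.97))"
```

```text
[0.6348 0.1041 0.2867] psi 0.97 F [0.1 0.  0.1] Mz -0.002 0.029 op 0.0649 26.55
[0.0019, -0.0028, 0.0038, 0.0, -0.0, 0.0003]
```

Call:
arm_command(increments=[[0.002,-0.003,0.003,0,0,0],[0.002,-0.003,0.003,0,0,0],[0.002,-0.003,0.003,0,0,0],[0.002,-0.003,0.003,0,0,0],[0.002,-0.003,0.003,0,0,0]], fingers=1, force=18)

```text
t: 27.22
tool_pos: [0.6347, 0.1047, 0.2863]
orientation: [2.777, 1.468, 0.001]
force: [3.2, -0.6, -0.7]
opening: 0.0438
gripper_force: 18.0
```

Call:
arm_command(increments=[[0,0,0,0,0,0.015],[0,0,0,0,0,0.03],[0,0,0,0,0,0.045],[0,0,0,0,0,0.05],[0,0,0,0,0,0.05]])

```text
t: 27.85
tool_pos: [0.6346, 0.1047, 0.2862]
orientation: [2.884, 1.246, 0.001]
force: [3.6, -2.0, -2.5]
opening: 0.0436
gripper_force: 18.0
```

```bash
python3 av.py
```

```text
[0.6346 0.1047 0.2862] psi 0.816 F [ 4.1 -1.9 -2.7] Mz 0.075 0.028 op 0.0438 28.1
```

Call:
arm_command(increments=[[0,0,0.0005,0,0,0.015],[0,0,0.001,0,0,0.03],[0,0,0.001,0,0,0.045],[0,0,0.001,0,0,0.05],[0,0,0.001,0,0,0.05]])

```text
t: 28.78
tool_pos: [0.6346, 0.1048, 0.2859]
orientation: [2.973, 1.016, 0.0]
force: [4.7, -2.4, -2.5]
opening: 0.0436
gripper_force: 18.0
```

```bash
python3 av.py
```

```text
[0.6346 0.1048 0.2859] psi 0.659 F [ 4.5 -1.8 -3. ] Mz 0.075 0.007 op 0.0436 29.025
```

Call:
arm_command(increments=[[0,0,0.0005,0,0,0.015],[0,0,0.001,0,0,0.03],[0,0,0.001,0,0,0.045],[0,0,0.001,0,0,0.05],[0,0,0.001,0,0,0.05]])

```text
t: 29.7
tool_pos: [0.6345, 0.1048, 0.2857]
orientation: [3.043, 0.78, 0.0]
force: [4.7, -0.9, -2.5]
opening: 0.0438
gripper_force: 18.0
```

```bash
python3 av.py
```

```text
[0.6345 0.1048 0.2857] psi 0.502 F [ 4.9 -1.8 -3. ] Mz 0.083 0.04 op 0.0435 29.95
```

Total turn so far is 2.25 rad, still free.

Call:
arm_command(increments=[[0,0,0.0005,0,0,0.015],[0,0,0.001,0,0,0.03],[0,0,0.001,0,0,0.04],[0,0,0.001,0,0,0.04],[0,0,0.001,0,0,0.04]])

```text
t: 30.62
tool_pos: [0.6345, 0.1049, 0.2855]
orientation: [-3.086, -0.587, -0.0]
force: [5.3, -2.3, -4.6]
opening: 0.0434
gripper_force: 18.0
```

```bash
python3 av.py
```

```text
[0.6345 0.1049 0.2855] psi 0.376 F [ 5.1 -1.4 -3.9] Mz 0.054 0.02 op 0.0439 30.875
```

Call:
arm_command(increments=[[0,0,0.0005,0,0,0.015],[0,0,0.001,0,0,0.03],[0,0,0.001,0,0,0.04],[0,0,0.001,0,0,0.04],[0,0,0.001,0,0,0.04]])

```text
t: 31.55
tool_pos: [0.6345, 0.1049, 0.2853]
orientation: [-3.117, -0.393, -0.0]
force: [4.1, -0.0, -3.4]
opening: 0.0439
gripper_force: 18.0
```

```bash
python3 av.py
```

```text
[0.6345 0.1049 0.2853] psi 0.251 F [ 4.7 -0.3 -3.6] Mz 0.08 0.029 op 0.0434 31.8
```

Call:
arm_command(increments=[[0,0,0.0005,0,0,0.015],[0,0,0.001,0,0,0.03],[0,0,0.001,0,0,0.04],[0,0,0.001,0,0,0.04],[0,0,0.001,0,0,0.04]])

```text
t: 32.48
tool_pos: [0.6345, 0.105, 0.2852]
orientation: [-3.135, -0.196, -0.0]
force: [4.1, 0.0, -2.7]
opening: 0.0435
gripper_force: 18.0
```

```bash
python3 av.py
```

```text
[0.6345 0.105  0.2852] psi 0.125 F [ 4.6  1.  -2.7] Mz 0.13 0.031 op 0.0435 32.725
```

Call:
arm_command(increments=[[0,0,0,0,0,0.01],[0,0,0,0,0,0.02],[0,0,0,0,0,0.02],[0,0,0,0,0,0.02],[0,0,0,0,0,0.02]])

```text
t: 33.4
tool_pos: [0.6345, 0.1049, 0.2852]
orientation: [-3.14, -0.097, -0.0]
force: [5.0, 2.0, -2.9]
opening: 0.0433
gripper_force: 18.0
```

```bash
python3 av.py; python3 av.py
```

```text
[0.6345 0.1049 0.2852] psi 0.062 F [ 4.2  2.3 -2.2] Mz 0.146 0.028 op 0.0435 33.65
[0.6345 0.1049 0.2852] psi 0.062 F [ 4.6  2.6 -2. ] Mz 0.148 0.017 op 0.0434 33.95
```

Call:
arm_command(increments=[[0,0,0,0,0,0.008],[0,0,0,0,0,0.016],[0,0,0,0,0,0.016],[0,0,0,0,0,0.016],[0,0,0,0,0,0.016]])

```text
t: 34.62
tool_pos: [0.6345, 0.105, 0.2852]
orientation: [-3.141, -0.018, -0.0]
force: [3.9, 2.9, -2.3]
opening: 0.044
gripper_force: 18.0
```

```bash
python3 av.py; python3 av.py
```

```text
[0.6345 0.105  0.2852] psi 0.011 F [ 4.4  2.1 -2.2] Mz 0.144 0.031 op 0.0437 34.875
[0.6345 0.105  0.2852] psi 0.011 F [ 4.8  2.9 -2. ] Mz 0.175 0.021 op 0.0439 35.175
```

Torque is about 0.16 N m, so the nip is roughly 6 N. Releasing.

Call:
arm_command(increments=[[0,0,0,0,0,0],[0,0,0,0,0,0],[0,0,0,0,0,0],[0,0,0,0,0,0],[0,0,0,0,0,0]], fingers=-0.6)

```text
t: 35.85
tool_pos: [0.6345, 0.1048, 0.2852]
orientation: [3.141, 0.017, -0.0]
force: [-0.6, -0.8, 0.4]
opening: 0.0743
gripper_force: 0.0
```

Call:
arm_command(increments=[[0,0,-0.1,0,0,0],[0,0,-0.25,0,0,0],[0,0,-0.45,0,0,0],[-0.2,0,-0.65,0,0,0],[-0.3,0,-0.65,0,0,0]])

```text
t: 36.48
tool_pos: [0.5743, 0.1043, 0.4218]
orientation: [-3.141, -0.018, -0.014]
force: [0.7, 0.6, -0.3]
opening: 0.0746
gripper_force: 0.0
```

```bash
python3 - <<'E'
from h import *
c=snap('wrist','w6.png'); s=read_state(); print(s['tool_pos'],s['force'],s['opening'],s['t'])
E
```

```text
[0.57277463 0.10440852 0.41980285] [ 2.61930697 -0.07548129  0.41311087] 0.07402102658507746 36.525
```

View pics/w6.png

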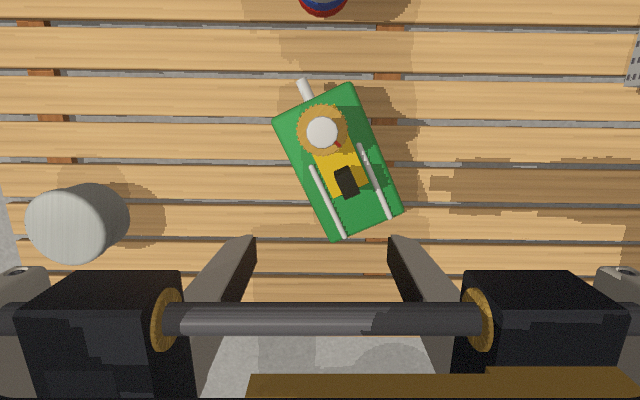

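The gauge is straight in the channel with the tab at (347,182), the collar is down with its red mark at (339,146), and nothing else has moved. Handing in.

```bash
python3 -c "
from plant import *
print(close_job())"
```

```text
the job is handed in; nothing more can be done
None
```

I handed the job in at about 36.5 s: the gauge is home against the rod and the collar is nipped to about 6 N, estimated from turning torque. The gripper is clear and the bystanders were left untouched, but no verdict came back.

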